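Stand the toolholder in the setting block and lock it

TASK

Get the stout-taper toolholder ready in the setting block: draw the fork gate right back, stand the holder upright with its taper fully seated in the block's tapered socket, lowering it in gently rather than letting it fall, then slide the gate fully home so that its fork locks round the holder's neck. Leave the slim-taper holder where it lies, and do not knock over the two bottles.

Things in the scene. Friction and masses are not known exactly. Their poses are not given: they have to be found in the camera images.
- stout_holder_mid (a point): Centre of the steel toolholder with the STOUT taper (fits the socket; loose, 0.45 kg). It lies axis level: octagonal collar in the middle (50 mm across flats, 45 mm long), collet nut behind, neck and taper ahead. Point: collar centre on the axis, 25 mm above the table; x runs to the taper's thin end, z is up as it lies. Seated it stands thin end down, this point 38 mm above the socket's mouth.
- stout_holder: The same stout holder, 146 mm long. From the collar's centre: nut (41 mm diameter) ends 47.5 mm back; neck (30 mm diameter) from 22.5 to 38.5 mm ahead; taper from 44 mm diameter there to 20 mm at its thin end, 98.5 mm ahead. Two collar flats are upright at its sides. Origin on the flat it lies on, under the collar's centre, 25 mm from the axis; axes as stout_holder_mid.
- slim_holder_mid (a point): Collar centre of the other steel toolholder, with the SLIM taper (22 to 14 mm diameter, neck 18 mm); it does not fit and is left lying. Same collar, nut, lengths, point and axes as the stout one. One holder lies left, one right of the block, either way round.
- socket_mouth (a point): Centre of the tapered socket's mouth, on the flat top of the fixed aluminium block, 70 mm above the table. z up; the gate's track is along x, it opens to -x (towards the robot). Bore 44 mm wide at the mouth, same taper as the stout holder, 62 mm deep. Block: 43 mm to +x, 129 mm to -x, 42 mm to each side (8 mm thick foot 10 mm more); rails at 29 to 41 mm each side rise 12 mm above it.
- gate_grip (a point): Centre of the gate's upright black grip post: 16 mm along the track, 24 mm across it, 40 mm tall; this point is 30 mm above the block's top, the post's top 48 mm above it. Pinch it across its 24 mm, or push it. With the gate home it is 62 mm to -x of the socket's axis. Axes as socket_mouth.
- gate (a joint): How far the steel fork gate is drawn back, m: 0 fully home (locked), 0.058 fully back at its stop. Friction about 2.5 N; stays where left. A 6 mm plate 2.5 to 8.5 mm above the block's top; the fork's slot is 35 mm wide and it reaches 20 mm past the socket's axis when home: a taper enters only with the gate back beyond 0.045; the slot passes the seated holder's neck but not its taper.
- glue_bottle: Brown dropper bottle with a black cap, 34 x 34 x 102 mm, standing loose beside the block; origin under its centre, z up.
- thread_bottle: Small red bottle with a blue nozzle, 25 x 25 x 69 mm, standing loose beside the block; origin under its centre, z up.
There are look-alikes about, which are no part of the job. Leave any purple or yellow look-alike of the stout_holder alone.

How it is judged:
By the outcome, as a careful person would: the job done as asked, in the order asked, and still so for the second after the job is handed in, with the robot touching nothing.
It also fails if it takes over 62 s, if anything falls off the work surface, if the arm or the gripper's body presses on something with over 40 N, if the wrist force passes 120 N, or if a joint passes its speed limit or range.

ROBOT

A 7-joint arm with a two-finger parallel gripper is mounted at the origin on a cart in front of the work surface, level with it; the furniture and walls round the work are solid. World frame = base frame: x ahead of the robot, y to its left, z up, the work surface at z = 0. Lengths are in m, angles in rad, forces in N, time in s.
With the tool pointing down it reaches from about 0.4 to 0.85 m from the base axis. Payload 10.4 kg.
Tool frame: the origin (TCP) lies at the very end of the fingers, on their centre line; the grasp point (between the pads) lies r.grasp_offset behind it (r.grasp_offset is the distance from the TCP to the grasp point, in m); z points along the fingers, y is the direction in which the jaws open and shut (so a half turn about z gives the same grasp; the last joint's range is limited). The gripper opens to 87 mm and grips with 3 to 60 N. Pads are 19 mm wide; open, the fingers measure 117 mm over their backs; the gripper's body (75 mm by 190 mm) begins 51 mm behind the grasp point.
Start: joints at [-1.145, 0.332, -0.065, 1.46, 0.022, 1.35, -0.088], TCP at [0.271, 0.563, 0.223] pointing down, gripper open.
Joint ranges: [-2.6, 2.6], [-0.5, 2.12], [-1.47, 1.34], [0.16, 2.42], [-1.27, 4.41], [0.06, 2.06], [-2.6, 2.6]. Speed limits (rad/s): [2.22, 2.22, 2.79, 2.79, 3.14, 3.14, 3.14].

INTERFACE

Orientations are given as a unit quaternion [x, y, z, w].
In Python, from bench import read_state, cams, job, r gives the robot as it stands. The module is installed in compiled form; this text tells all that it offers.
- The arm moves only by the tool arm_command, never from a script. Its argument "increments" is a list of rows, each an object of numbers: "gripper": the opening in per cent of the stroke, from 0 (shut) to 100 (fully open); "dx", "dy", "dz": the shift along the tool's x, y, z in m; "spin": the turn about the tool's z in degrees. In form: [{"gripper": .., "dx": .., "dy": .., "dz": .., "spin": ..}, ...]. A call has exactly 8 rows; each row shifts and turns the commanded pose from where the row before left it, along the tool's axes as they then stand; what a row does not reach is not made up. A row lasts 1/8 s, in which the tool goes at most 62.5 mm and 10.7 degrees, less where a joint would pass 70% of its speed; a pose out of reach is approached as far as the arm can. A call with a gripper value outside its range is refused whole. The fingers move at their own pace and stop on an object; "grip_force" is the grip in N (left out, the last holds). Time passes only in rows, so rows that do not move let the fingers close, or fill a call up. It gives the time, the measured TCP pose, the force and the opening at its end, in the units of the state.
- read_state(): the state, without advancing time (a new reading comes with each control period).
- cams.camera(name): name is "side" or "top" or "wrist"; returns the picture (420x560x3 uint8, red, green, blue); there is no depth.
- cams.camera_info(name): a dict with "K" (3x3 intrinsics, pixels), "rvec" (rotation vector, rad) and "tvec" (3), from world to camera coordinates, as OpenCV has them. Camera axes: x right, y down, z forward; pixel columns grow to the right and rows downward; lengths in m; the calibration is good to about 2 mm. A picture is of the moment at which its call begins: read the wrist's pose just before it. camera_info takes no time and is no camera call; for the wrist camera it gives the pose at the moment of the call.
- job.close_job(): hands the job in, once; it reports no verdict.
The state is a dict: "time": time; "joint_positions": joint angles; "joint_vel": joint speeds; "joint_torque": joint torques, N m; "ee_pos": TCP position; "eef_rot": TCP orientation; "ft_force": force on the tool from outside, world axes, zero at the start; "torque": the same for the moment, N m; "width": finger opening in m.
Only numpy, scipy, OpenCV 4.12 (cv2) and the standard library are available. Lean on these libraries where they do the work, as an engineer would, in place of code of your own. Each camera call takes 0.05 s, during which the arm holds its last target.

## Working session

There is one attempt and no reset: what is moved stays moved. The work goes in short steps, Python scripts to look and compute and a tool call to move; the robot and the scene stay as the last step left them, time stands still between calls to the robot, and variables do not carry over. Pictures are saved under pics/ and viewed, and the job is handed in when it is done.

Besides the shell and the picture viewer there is one more tool, called after "Call:" as name(argument=value, ...) on one line, values as JSON. arm_command: Moves the arm, as the interface text tells. Its arguments: {"type":"object","properties":{"increments":{"type":"array","items":{"type":"object","properties":{"gripper":{"type":"number"},"dx":{"type":"number"},"dy":{"type":"number"},"dz":{"type":"number"},"spin":{"type":"number"}}}},"grip_force":{"type":"number"}},"required":["increments"]}

```bash
ls; mkdir -p pics; python3 - <<'E'
from bench import read_state,cams,job,r
import cv2,numpy as np
s=read_state();print({k:np.round(v,3).tolist() for k,v in s.items()});print(r.grasp_offset)
for n in ["side","top","wrist"]:
    im=cams.camera(n);cv2.imwrite(f"pics/{n}0.png",im[:,:,::-1])
    ci=cams.camera_info(n);print(n,{k:np.round(v,4).tolist() for k,v in ci.items()})
E
```

```text
pics
{'time': 0.0, 'joint_positions': [-1.145, 0.333, -0.065, 1.461, 0.022, 1.35, -0.088], 'joint_vel': [0.001, 0.001, -0.0, 0.001, -0.001, -0.0, 0.0], 'joint_torque': [-0.001, -62.324, 0.024, -38.989, -0.061, 0.04, 0.0], 'ee_pos': [0.271, 0.563, 0.222], 'eef_rot': [0.222, 0.975, -0.001, -0.0], 'ft_force': [0.233, -0.165, 0.086], 'torque': [-0.02, 0.032, 0.004], 'width': 0.087}
0.0187
side {'K': [[465.3796, 0.0, 278.5722], [0.0, 465.3796, 216.5492], [0.0, 0.0, 1.0]], 'rvec': [2.1454, -0.0682, 0.0061], 'tvec': [-0.5288, 0.1676, 1.3438]}
top {'K': [[379.6942, 0.0, 274.3958], [0.0, 379.6942, 210.4126], [0.0, 0.0, 1.0]], 'rvec': [2.1284, -2.1701, 0.1036], 'tvec': [0.1766, 0.5415, 1.5038]}
wrist {'K': [[318.4248, 0.0, 284.7879], [0.0, 318.4248, 206.3361], [0.0, 0.0, 1.0]], 'rvec': [-2.4375, -1.5314, -0.2297], 'tvec': [-0.6242, -0.036, 0.3915]}
```

View pics/side0.png

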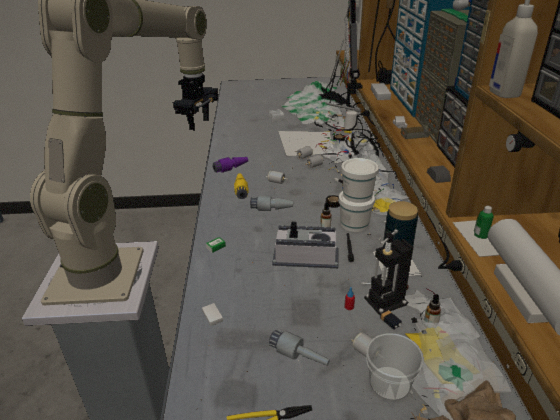

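View pics/top0.png

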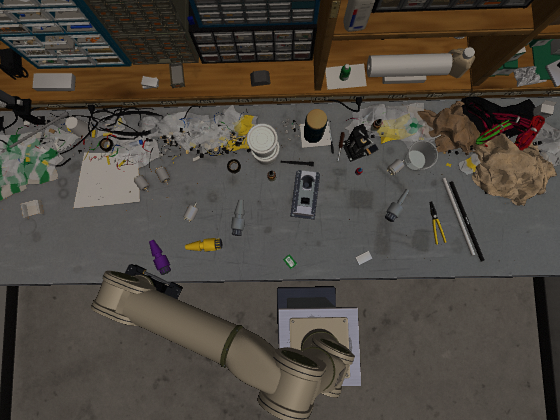

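View pics/wrist0.png

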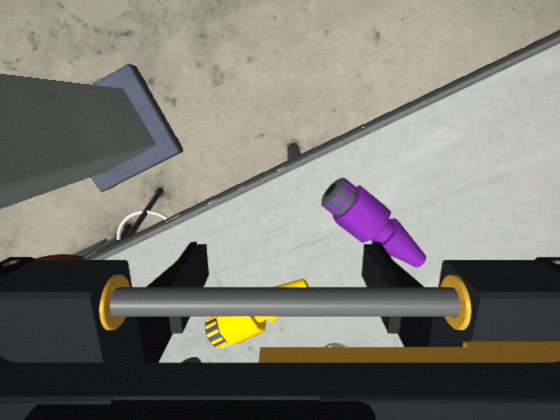

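The side view shows the block at about (305,247). One grey holder is at (270,203) and the other at (297,345). The bottles are at (326,218) and (349,299), with purple and yellow look-alikes at upper left. I'll zoom in next.

```bash
cat > h.py <<'E'
import numpy as np,cv2
from bench import cams
def cam(n):
    c=cams.camera_info(n);R=cv2.Rodrigues(np.array(c["rvec"],float))[0];return np.array(c["K"],float),R,np.array(c["tvec"],float).ravel()
def ray(C,p):
    K,R,t=C;d=R.T@np.linalg.inv(K)@np.array([p[0],p[1],1.]);return -R.T@t,d
def onz(C,p,z):
    o,d=ray(C,p);return o+d*(z-o[2])/d[2]
def proj(C,P):
    K,R,t=C;q=K@(R@np.array(P,float)+t);return q[:2]/q[2]
def tri(L):
    A=np.zeros((3,3));b=np.zeros(3)
    for C,p in L:
        o,d=ray(C,p);d/=np.linalg.norm(d);M=np.eye(3)-np.outer(d,d);A+=M;b+=M@o
    P=np.linalg.solve(A,b);return P
E
python3 - <<'E'
import cv2,numpy as np
s=cv2.imread("pics/side0.png");t=cv2.imread("pics/top0.png")
def z(i,x,y,w,h,f):return cv2.resize(i[y:y+h,x:x+w],None,fx=f,fy=f,interpolation=cv2.INTER_CUBIC)
cv2.imwrite("pics/sz.png",z(s,235,180,130,90,6))
cv2.imwrite("pics/sz2.png",z(s,255,280,110,90,6))
cv2.imwrite("pics/tz.png",z(t,215,155,200,90,4))
E
```

```text
(no output)
```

View pics/sz.png

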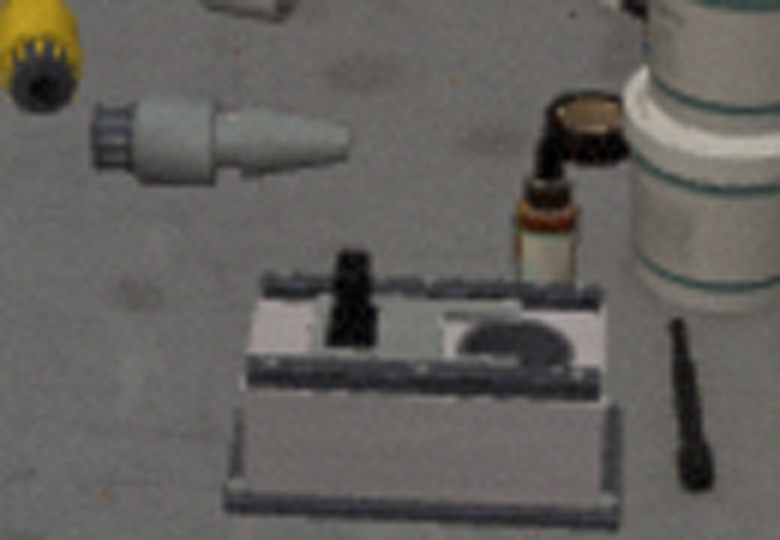

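View pics/sz2.png

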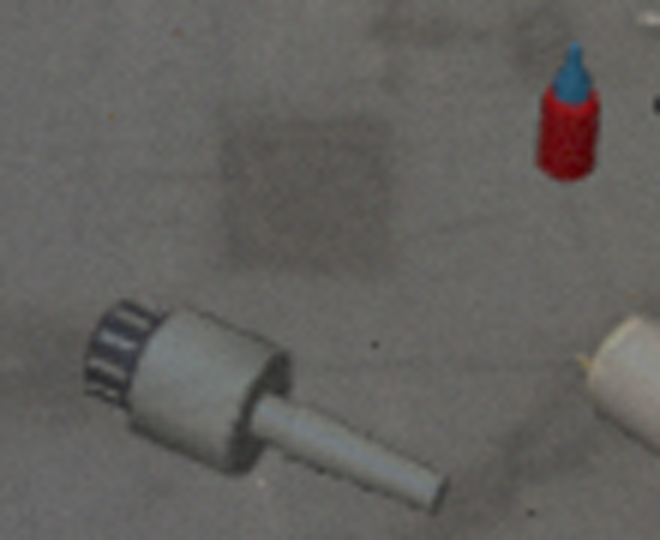

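View pics/tz.png

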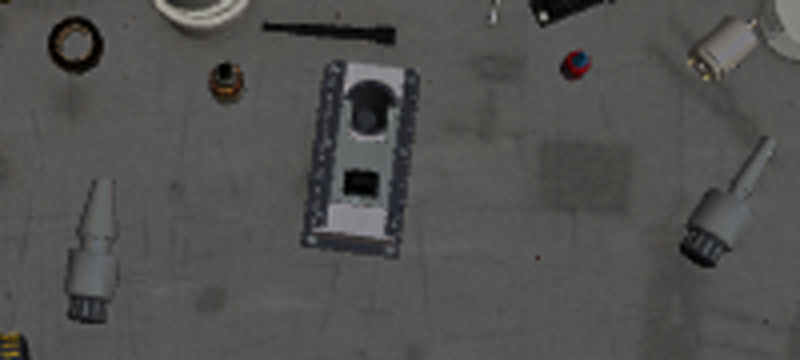

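The left holder, at side (270,203) and top (239,217), is the stout one: its neck-to-taper step is clear and the taper points away from the robot. The right one is slim. The gate is partly over the socket. Next come rough positions.

```bash
python3 - <<'E'
from h import *
S=cam("side");T=cam("top");W=cam("wrist")
def s1(x,y):return (235+x/6,180+y/6)
def t1(x,y):return (215+x/4,155+y/4)
np.set_printoptions(precision=3,suppress=True)
print("post top",tri([(S,s1(352,255)),(T,t1(362,178))]),onz(T,t1(362,178),.118))
print("socket",tri([(S,s1(515,350)),(T,t1(371,108))]),onz(T,t1(371,108),.07))
print("nutend",onz(T,t1(88,318),.025),"collar front",onz(T,t1(95,248),.04),"tip",onz(T,t1(104,182),.025))
print("tip s",onz(S,s1(348,142),.025),"nut",onz(S,s1(97,138),.025))
print("glue",onz(T,t1(226,84),.09),"thread",onz(T,t1(576,62),.06))
print("cams",[-C[1].T@C[2] for C in(S,T,W)],W[1])
E
```

```text
post top [0.576 0.044 0.118] [0.574 0.044 0.118]
socket [0.654 0.03  0.068] [0.652 0.03  0.07 ]
nutend [0.451 0.32  0.025] collar front [0.52 0.31 0.04] tip [0.59  0.302 0.025]
tip s [0.595 0.301 0.025] nut [0.452 0.318 0.025]
glue [0.675 0.174 0.09 ] thread [ 0.696 -0.177  0.06 ]
cams [array([ 0.494, -1.063,  0.86 ]), array([0.362, 0.133, 1.561]), array([0.198, 0.598, 0.384])] [[ 0.434  0.901 -0.001]
 [ 0.861 -0.415  0.295]
 [ 0.265 -0.129 -0.956]]
```

Call:
arm_command(increments=[{"spin":-8,"dz":-0.01},{"spin":-7.5,"dz":-0.02},{"dx":-0.05,"dy":-0.034},{"dx":-0.05,"dy":-0.034},{"dx":-0.05,"dy":-0.034},{"dx":-0.05,"dy":-0.034},{"dx":-0.05,"dy":-0.034},{"dx":-0.05,"dy":-0.034}])

```text
validation failed for argument at $.in...
```

Call:
arm_command(increments=[{"gripper":100,"dx":0,"dy":0,"dz":-0.01,"spin":-8},{"gripper":100,"dx":0,"dy":0,"dz":-0.02,"spin":-7.5},{"gripper":100,"dx":-0.05,"dy":-0.034,"dz":0,"spin":0},{"gripper":100,"dx":-0.05,"dy":-0.034,"dz":0,"spin":0},{"gripper":100,"dx":-0.05,"dy":-0.034,"dz":0,"spin":0},{"gripper":100,"dx":-0.05,"dy":-0.034,"dz":0,"spin":0},{"gripper":100,"dx":-0.05,"dy":-0.034,"dz":0,"spin":0},{"gripper":100,"dx":-0.05,"dy":-0.034,"dz":0,"spin":0}])

```text
time: 1.15
ee_pos: [0.5313, 0.3076, 0.2525]
eef_rot: [0.089, 0.996, 0.0, -0.0]
ft_force: [1.5, 1.7, -0.8]
width: 0.087
```

```bash
cat >> h.py <<'E'
def shot(n,name):
    import json
    C=cam(n);im=cams.camera(n)[:,:,::-1].copy();cv2.imwrite(f"pics/{name}.png",im)
    np.savez(f"pics/{name}.npz",K=C[0],R=C[1],t=C[2]);return im,C
def load(name):
    z=np.load(f"pics/{name}.npz");return z["K"],z["R"],z["t"]
E
python3 -c "
from h import *
shot('wrist','w1')"
```

```text
(no output)
```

View pics/w1.png

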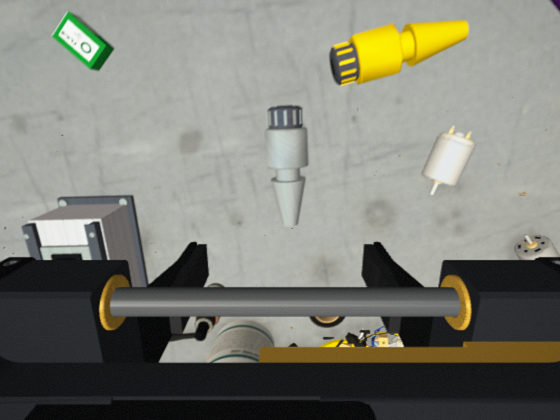

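The wrist view shows the stout holder with its nut end at (285,108), collar around x 266-307, and tip at (290,226). I'll view the block next.

Call:
arm_command(increments=[{"gripper":100,"dx":-0.028,"dy":-0.042,"dz":0,"spin":0},{"gripper":100,"dx":-0.028,"dy":-0.042,"dz":0,"spin":0},{"gripper":100,"dx":-0.028,"dy":-0.042,"dz":0,"spin":0},{"gripper":100,"dx":-0.028,"dy":-0.042,"dz":0,"spin":0},{"gripper":100,"dx":-0.028,"dy":-0.042,"dz":0,"spin":0},{"gripper":100,"dx":-0.028,"dy":-0.042,"dz":0,"spin":0},{"gripper":60,"dx":0,"dy":0,"dz":0,"spin":0},{"gripper":60,"dx":0,"dy":0,"dz":0,"spin":0}])

```text
time: 2.2
ee_pos: [0.6506, 0.0322, 0.2521]
eef_rot: [0.089, 0.996, 0.0, -0.0]
ft_force: [-0.0, 1.0, -0.1]
width: 0.0745
```

```bash
python3 -c "
from h import *
shot('wrist','w2')"
```

```text
(no output)
```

View pics/w2.png

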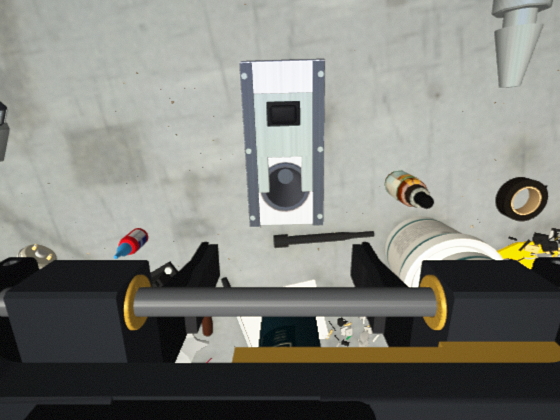

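```bash
python3 -c "
import cv2
i=cv2.imread('pics/w2.png');cv2.imwrite('pics/w2z.png',cv2.resize(i[50:235,220:350],None,fx=3.2,fy=3.2,interpolation=cv2.INTER_CUBIC))
i=cv2.imread('pics/w1.png');cv2.imwrite('pics/w1z.png',cv2.resize(i[95:235,240:340],None,fx=4,fy=4,interpolation=cv2.INTER_CUBIC))"
```

```text
(no output)
```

View pics/w2z.png

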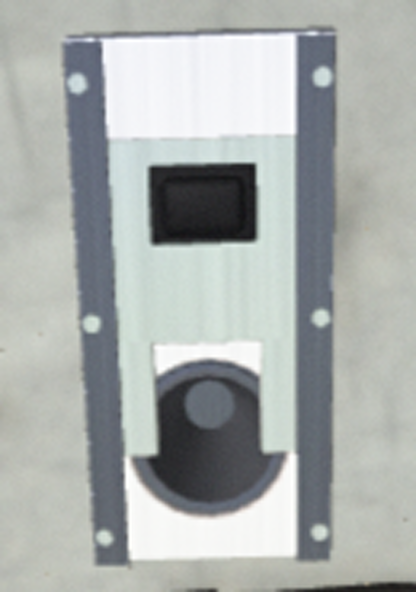

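View pics/w1z.png

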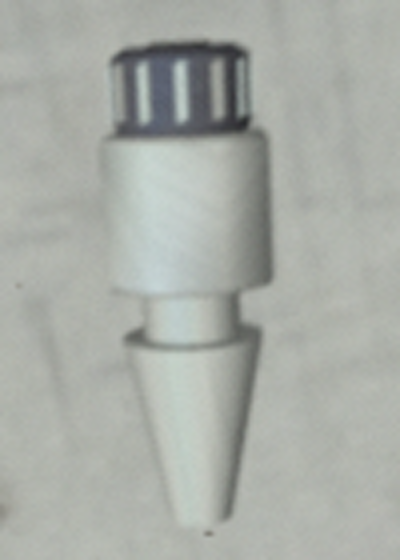

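```bash
python3 - <<'E'
from h import *
np.set_printoptions(precision=4,suppress=True)
C=load("w2");S=cam("side");T=cam("top")
q=lambda x,y:(220+x/3.2,50+y/3.2)
P=lambda x,y,z:onz(C,q(x,y),z)
lt,lb,rt,rb=[P(*a,.082) for a in((63,40),(97,565),(337,32),(328,560))]
print(lt,lb,rt,rb)
for a,b in((lt,lb),(rt,rb)):print(np.degrees(np.arctan2(*(b-a)[1::-1])),np.linalg.norm(b-a))
print("width",np.linalg.norm(rt-lt),np.linalg.norm(rb-lb))
print("mid line top/bot",(lt+rt)/2,(lb+rb)/2)
print("socket",P(210,438,.07), "L R",P(133,438,.07),P(288,438,.07),"T B",P(208,360,.07),P(208,516,.07))
print("post",P(204,205,.118),P(163,205,.118),P(245,205,.118),P(204,178,.118),P(204,233,.118))
print("outer",P(150,242,.079),P(257,242,.079))
print("prongtip",P(145,457,.0785),P(273,455,.0785),"plate back",P(200,136,.0785))
s1=lambda x,y:(235+x/6,180+y/6)
t1=lambda x,y:(215+x/4,155+y/4)
print("tri socket",tri([(S,s1(515,350)),(T,t1(371,108)),(C,q(210,438))]),"post",tri([(S,s1(352,255)),(C,q(204,205))]))
# holder
D=load("w1");h=lambda x,y:(240+x/4,95+y/4)
for n,p,z in(("nut end",(180,45),.035),("nut/coll L",(104,140),.025),("R",(270,135),.025),("collfront L",(112,290),.025),("R",(272,282),.025),("tip",(206,522),.02),("neckL",(146,315),.025),("neckR",(242,312),.025),("tap L",(124,340),.025),("R",(264,335),.025)):
    print(n,onz(D,h(*p),z))
print("nut-collar top edge",onz(D,h(187,135),.046),"collar front top",onz(D,h(192,292),.05))
print("tri tip",tri([(D,h(206,522)),(S,s1(345,142))]),"tri collar front top", tri([(D,h(192,290)),(T,t1(95,248))]),tri([(D,h(192,290)),(S,s1(213,108))]))
E
```

```text
[0.522  0.0111 0.082 ] [ 0.688  -0.0138  0.082 ] [0.5343 0.0922 0.082 ] [0.7005 0.0655 0.082 ]
-8.559940641196253 0.16791225474893587
-9.133053997019752 0.16824348023136915
width 0.08204071709083795 0.08035915168419844
mid line top/bot [0.5282 0.0517 0.082 ] [0.6942 0.0258 0.082 ]
socket [0.6532 0.0324 0.07  ] L R [0.6484 0.0061 0.07  ] [0.658 0.059 0.07 ] T B [0.6263 0.0365 0.07  ] [0.6811 0.0267 0.07  ]
post [0.5756 0.0444 0.118 ] [0.5736 0.0332 0.118 ] [0.5777 0.0557 0.118 ] [0.5685 0.0457 0.118 ] [0.5831 0.0431 0.118 ]
outer [0.5844 0.0252 0.079 ] [0.5904 0.0589 0.079 ]
prongtip [0.6538 0.0098 0.0785] [0.6608 0.0528 0.0785] plate back [0.5558 0.0467 0.0785]
tri socket [0.654  0.0312 0.0673] post [0.5767 0.0444 0.1186]
nut end [0.4496 0.3222 0.035 ]
nut/coll L [0.4721 0.2951 0.025 ]
R [0.4795 0.3441 0.025 ]
collfront L [0.5168 0.2888 0.025 ]
R [0.5231 0.3378 0.025 ]
tip [0.599 0.304 0.02 ]
neckL [0.5264 0.2977 0.025 ]
neckR [0.5307 0.3272 0.025 ]
tap L [0.5329 0.2895 0.025 ]
R [0.5391 0.3327 0.025 ]
nut-collar top edge [0.4738 0.3198 0.046 ] collar front top [0.5173 0.3135 0.05  ]
tri tip [0.5956 0.304  0.0238] tri collar front top [0.5226 0.313  0.0172] [0.5184 0.3135 0.0438]
```

The block yaw is -8.9°, the socket is at (0.6535, 0.032, 0.07), and the post is at (0.576, 0.044) with its top measured at 0.1186. The holder's collar centre is at (0.498, 0.3165) with yaw -8.1°. I'll grip the gate post now.

Call:
arm_command(increments=[{"gripper":50,"dx":0.0,"dy":0,"dz":0,"spin":-1.3},{"gripper":50,"dx":0.0378,"dy":0,"dz":0,"spin":0},{"gripper":50,"dx":0.0378,"dy":0.0006,"dz":0,"spin":0},{"gripper":50,"dx":0,"dy":0,"dz":0.04,"spin":0},{"gripper":50,"dx":0,"dy":0,"dz":0.04,"spin":0},{"gripper":50,"dx":0,"dy":0,"dz":0.04,"spin":0},{"gripper":50,"dx":0,"dy":0,"dz":0.025,"spin":0},{"gripper":50,"dx":0,"dy":0,"dz":0.015,"spin":0}], grip_force=20)

```text
time: 3.25
ee_pos: [0.5756, 0.0445, 0.0914]
eef_rot: [0.077, 0.997, -0.0, -0.001]
ft_force: [0.6, 1.5, -0.6]
width: 0.0437
```

Call:
arm_command(increments=[{"gripper":0,"dx":0,"dy":0,"dz":0,"spin":0},{"gripper":0,"dx":0,"dy":0,"dz":0,"spin":0},{"gripper":0,"dx":0,"dy":0,"dz":0,"spin":0},{"gripper":0,"dx":0,"dy":0,"dz":0,"spin":0},{"gripper":0,"dx":0.01,"dy":0,"dz":0,"spin":0},{"gripper":0,"dx":0.012,"dy":0,"dz":0,"spin":0},{"gripper":0,"dx":0.01,"dy":0,"dz":0,"spin":0},{"gripper":0,"dx":0.005,"dy":0,"dz":0,"spin":0}], grip_force=20)

```text
time: 4.25
ee_pos: [0.5403, 0.0495, 0.0937]
eef_rot: [0.078, 0.997, 0.0, 0.001]
ft_force: [2.6, -0.9, 5.3]
width: 0.0237
```

Call:
arm_command(increments=[{"gripper":0,"dx":0.003,"dy":0,"dz":0,"spin":0},{"gripper":0,"dx":0.002,"dy":0,"dz":0,"spin":0},{"gripper":0,"dx":0.002,"dy":0,"dz":0,"spin":0},{"gripper":0,"dx":0.002,"dy":0,"dz":0,"spin":0},{"gripper":0,"dx":0.001,"dy":0,"dz":0,"spin":0},{"gripper":0,"dx":0,"dy":0,"dz":0,"spin":0},{"gripper":0,"dx":0,"dy":0,"dz":0,"spin":0},{"gripper":0,"dx":0,"dy":0,"dz":0,"spin":0}], grip_force=20)

```text
time: 5.25
ee_pos: [0.5348, 0.0503, 0.0941]
eef_rot: [0.078, 0.997, 0.0, 0.006]
ft_force: [22.9, -2.2, -9.7]
width: 0.0241
```

The gate is at its stop (23 N, about 41.5 mm travelled). Release, rise, and go to the holder.

Call:
arm_command(increments=[{"gripper":0,"dx":-0.002,"dy":0,"dz":0,"spin":0},{"gripper":50,"dx":0,"dy":0,"dz":0,"spin":0},{"gripper":50,"dx":0,"dy":0,"dz":0,"spin":0},{"gripper":50,"dx":0,"dy":0,"dz":-0.02,"spin":0},{"gripper":100,"dx":0,"dy":0,"dz":-0.04,"spin":0},{"gripper":100,"dx":0,"dy":0,"dz":-0.04,"spin":-0.75},{"gripper":100,"dx":0.02,"dy":0.05,"dz":0,"spin":0},{"gripper":100,"dx":0.02,"dy":0.05,"dz":0,"spin":0}], grip_force=20)

```text
time: 6.25
ee_pos: [0.5057, 0.1563, 0.1929]
eef_rot: [0.072, 0.997, 0.0, 0.0]
ft_force: [0.8, 1.2, 1.0]
width: 0.076
```

```bash
python3 - <<'E'
from bench import read_state
from scipy.spatial.transform import Rotation as R
import numpy as np
s=read_state();M=R.from_quat(s["eef_rot"]).as_matrix();print(s["ee_pos"],M.round(4))
print(M.T@(np.array([.490,.3176,.008])-s["ee_pos"]))
from h import *
shot("wrist","w3")
E
```

```text
[0.50573359 0.15627761 0.19286558] [[-9.897e-01  1.434e-01  2.000e-04]
 [ 1.434e-01  9.897e-01  4.000e-04]
 [-1.000e-04  4.000e-04 -1.000e+00]]
[0.03872992 0.15731761 0.18492946]
```

View pics/w3.png

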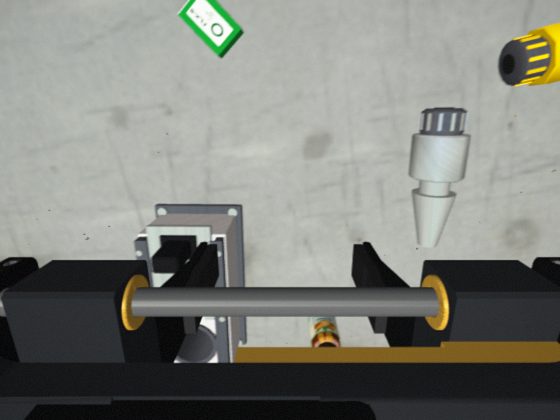

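The wrist view shows the gate drawn back, with its plate near the block's near edge. The holder's nut is at (443,108), its collar at about (438,158), and its tip at (427,246). I'll use this as the second view for the holder's height.

```bash
python3 - <<'E'
from h import *
import cv2
np.set_printoptions(precision=4,suppress=True)
i=cv2.imread('pics/w3.png');cv2.imwrite('pics/w3z.png',cv2.resize(i[95:255,390:490],None,fx=4,fy=4,interpolation=cv2.INTER_CUBIC))
E
```

```text
(no output)
```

View pics/w3z.png

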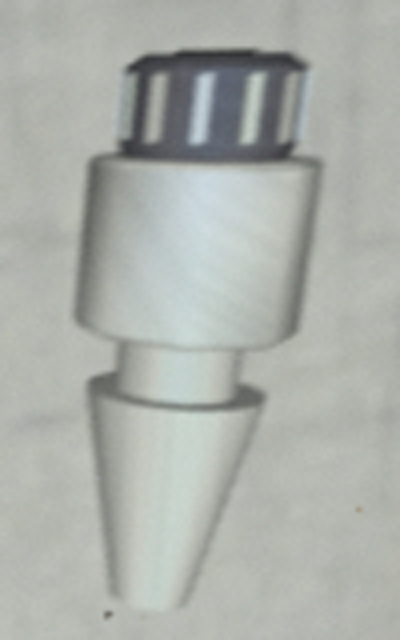

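```bash
python3 - <<'E'
from h import *
np.set_printoptions(precision=4,suppress=True)
A=load("w1");B=load("w3");a=lambda x,y:(240+x/4,95+y/4);b=lambda x,y:(390+x/4,95+y/4)
# neck centre / taper shoulder mid / tip bottom centre / nut-collar
for n,p,q in(("shoulder mid",((124+264)/2,337),((88+267)/2,388)),("tip",(206,522),(146,607)),("neck",(194,313),(179,370)),("nut mid",(180,90),(213,105))):
    print(n,tri([(A,a(*p)),(B,b(*q))]))
for n,p in(("collL back",(92,160)),("collR back",(322,160)),("collL fr",(76,325)),("collR fr",(300,330))):print(n,onz(B,b(*p),.025))
E
```

```text
shoulder mid [0.5335 0.3116 0.0293]
tip [0.5968 0.3043 0.0252]
neck [0.5276 0.3126 0.0285]
nut mid [0.4611 0.3201 0.0307]
collL back [0.4701 0.2926 0.025 ]
collR back [0.4785 0.3504 0.025 ]
collL fr [0.5124 0.2873 0.025 ]
collR fr [0.5222 0.3458 0.025 ]
```

Call:
arm_command(increments=[{"gripper":100,"dx":0.013,"dy":0.052,"dz":0,"spin":0},{"gripper":100,"dx":0.013,"dy":0.052,"dz":0,"spin":0},{"gripper":100,"dx":0.0127,"dy":0.053,"dz":0,"spin":0},{"gripper":100,"dx":0,"dy":0,"dz":0.045,"spin":0},{"gripper":100,"dx":0,"dy":0,"dz":0.045,"spin":0},{"gripper":100,"dx":0,"dy":0,"dz":0.045,"spin":0},{"gripper":100,"dx":0,"dy":0,"dz":0.035,"spin":0},{"gripper":100,"dx":0,"dy":0,"dz":0.015,"spin":0}], grip_force=10)

```text
time: 7.3
ee_pos: [0.489, 0.3151, 0.0053]
eef_rot: [0.071, 0.997, -0.001, -0.001]
ft_force: [-0.8, -0.0, 0.5]
width: 0.0872
```

Call:
arm_command(increments=[{"gripper":0,"dx":0,"dy":0,"dz":0,"spin":0},{"gripper":0,"dx":0,"dy":0,"dz":0,"spin":0},{"gripper":0,"dx":0,"dy":0,"dz":0,"spin":0},{"gripper":0,"dx":0,"dy":0,"dz":0,"spin":0},{"gripper":0,"dx":0,"dy":0,"dz":0,"spin":0},{"gripper":0,"dx":0,"dy":0,"dz":-0.004,"spin":0},{"gripper":0,"dx":0,"dy":0,"dz":-0.006,"spin":0},{"gripper":0,"dx":0,"dy":0,"dz":-0.006,"spin":0}], grip_force=10)

```text
time: 8.3
ee_pos: [0.4902, 0.316, 0.0237]
eef_rot: [0.071, 0.997, -0.0, -0.0]
ft_force: [-0.0, -0.3, -4.0]
width: 0.05
```

```bash
python3 - <<'E'
from h import *
i,_=shot("side","s2");cv2.imwrite("pics/s2z.png",cv2.resize(i[130:280,210:370],None,fx=4,fy=4,interpolation=cv2.INTER_CUBIC))
E
```

```text
(no output)
```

View pics/s2z.png

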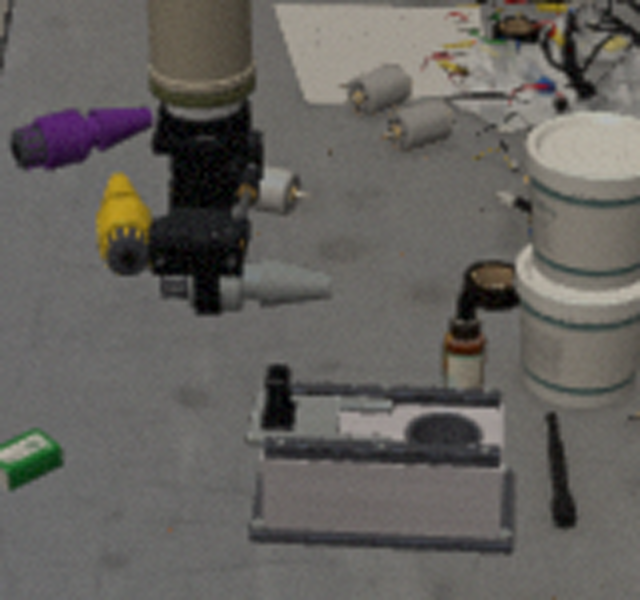

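The holder is lifted (4 N) but still roughly level, with the gate fully back. I'll ease the grip force so it pivots with the taper down.

Call:
arm_command(increments=[{"gripper":0,"dx":0,"dy":0,"dz":0,"spin":0},{"gripper":0,"dx":0,"dy":0,"dz":0,"spin":0},{"gripper":0,"dx":0,"dy":0,"dz":0,"spin":0},{"gripper":0,"dx":0,"dy":0,"dz":0,"spin":0},{"gripper":0,"dx":0,"dy":0,"dz":-0.005,"spin":0},{"gripper":0,"dx":0,"dy":0,"dz":-0.005,"spin":0},{"gripper":0,"dx":0,"dy":0,"dz":-0.005,"spin":0},{"gripper":0,"dx":0,"dy":0,"dz":-0.005,"spin":0}], grip_force=6)

```text
time: 9.35
ee_pos: [0.4905, 0.3162, 0.044]
eef_rot: [0.071, 0.997, 0.0, 0.0]
ft_force: [0.5, -1.3, -4.4]
width: 0.0502
```

```bash
python3 - <<'E'
from h import *
i,_=shot("side","s3");cv2.imwrite("pics/s3z.png",cv2.resize(i[130:280,210:370],None,fx=4,fy=4,interpolation=cv2.INTER_CUBIC))
E
```

```text
(no output)
```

View pics/s3z.png

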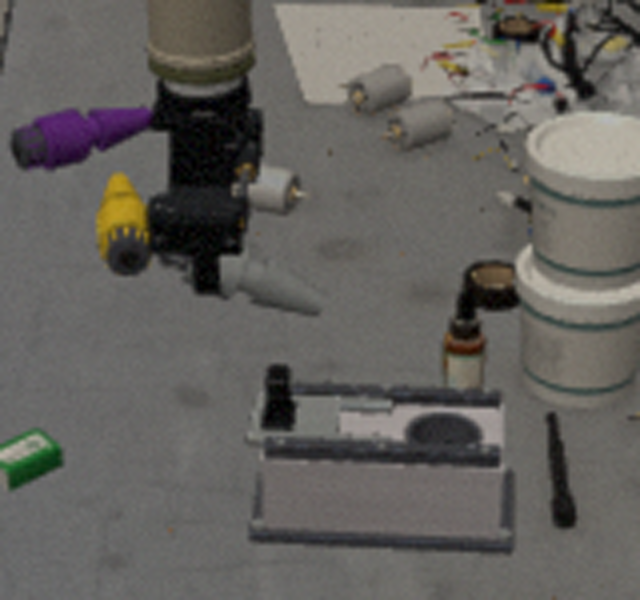

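It is pivoting with the taper going down (tip at zoom (320,308)). Keep lifting.

Call:
arm_command(increments=[{"gripper":0,"dx":0,"dy":0,"dz":-0.006,"spin":0},{"gripper":0,"dx":0,"dy":0,"dz":-0.006,"spin":0},{"gripper":0,"dx":0,"dy":0,"dz":-0.006,"spin":0},{"gripper":0,"dx":0,"dy":0,"dz":-0.006,"spin":0},{"gripper":0,"dx":0,"dy":0,"dz":-0.006,"spin":0},{"gripper":0,"dx":0,"dy":0,"dz":-0.006,"spin":0},{"gripper":0,"dx":0,"dy":0,"dz":-0.006,"spin":0},{"gripper":0,"dx":0,"dy":0,"dz":-0.006,"spin":0}], grip_force=6)

```text
time: 10.4
ee_pos: [0.4904, 0.3162, 0.0919]
eef_rot: [0.071, 0.997, 0.0, -0.0]
ft_force: [-0.4, 0.2, -4.8]
width: 0.0499
```

Call:
arm_command(increments=[{"gripper":0,"dx":0,"dy":0,"dz":-0.006,"spin":0},{"gripper":0,"dx":0,"dy":0,"dz":-0.006,"spin":0},{"gripper":0,"dx":0,"dy":0,"dz":-0.006,"spin":0},{"gripper":0,"dx":0,"dy":0,"dz":-0.006,"spin":0},{"gripper":0,"dx":0,"dy":0,"dz":-0.006,"spin":0},{"gripper":0,"dx":0,"dy":0,"dz":0,"spin":0},{"gripper":0,"dx":0,"dy":0,"dz":0,"spin":0},{"gripper":0,"dx":0,"dy":0,"dz":0,"spin":0}], grip_force=6)

```text
time: 11.4
ee_pos: [0.4903, 0.3161, 0.1213]
eef_rot: [0.071, 0.997, -0.0, -0.0]
ft_force: [-0.3, -0.5, -5.0]
width: 0.05
```

```bash
python3 - <<'E'
from h import *
i,_=shot("side","s4");cv2.imwrite("pics/s4z.png",cv2.resize(i[130:280,210:370],None,fx=4,fy=4,interpolation=cv2.INTER_CUBIC))
E
```

```text
(no output)
```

View pics/s4z.png

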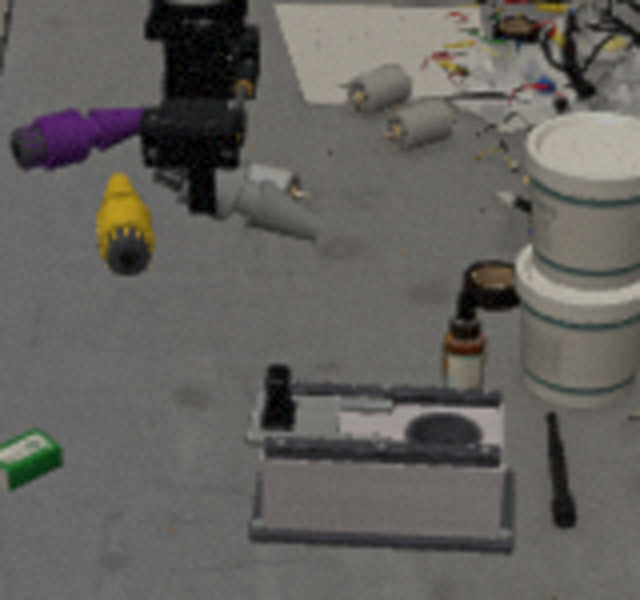

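It has stuck about 25° down from friction. I'll lower near the table, then ease the grip further.

Call:
arm_command(increments=[{"gripper":0,"dx":0,"dy":0,"dz":0.03,"spin":0},{"gripper":0,"dx":0,"dy":0,"dz":0.025,"spin":0},{"gripper":0,"dx":0,"dy":0,"dz":0.005,"spin":0},{"gripper":0,"dx":0,"dy":0,"dz":0,"spin":0},{"gripper":0,"dx":0,"dy":0,"dz":0,"spin":0},{"gripper":0,"dx":0,"dy":0,"dz":0,"spin":0},{"gripper":0,"dx":0,"dy":0,"dz":-0.005,"spin":0},{"gripper":0,"dx":0,"dy":0,"dz":-0.005,"spin":0}], grip_force=4.5)

```text
time: 12.45
ee_pos: [0.4906, 0.3163, 0.0722]
eef_rot: [0.071, 0.997, 0.0, 0.0]
ft_force: [-0.7, 1.0, -4.8]
width: 0.05
```

```bash
python3 - <<'E'
from h import *
i,_=shot("side","s5");cv2.imwrite("pics/s5z.png",cv2.resize(i[130:280,210:370],None,fx=4,fy=4,interpolation=cv2.INTER_CUBIC))
E
```

```text
(no output)
```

View pics/s5z.png

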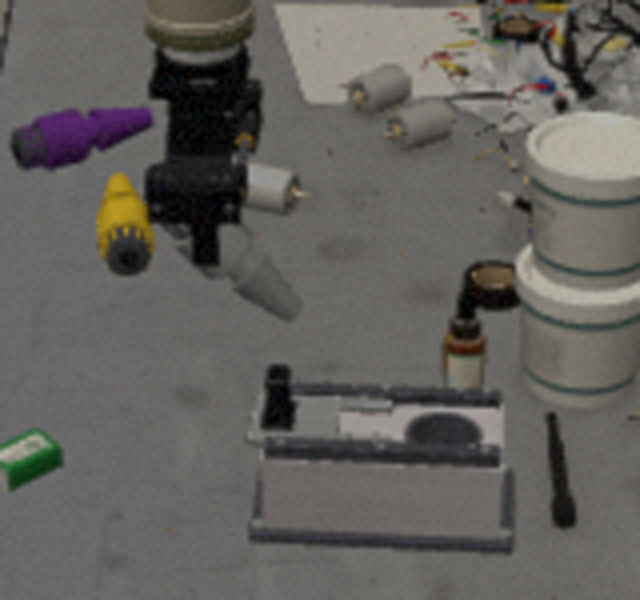

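The force is easing it round, now about 45°. Continue.

Call:
arm_command(increments=[{"gripper":0,"dx":0,"dy":0,"dz":-0.007,"spin":0},{"gripper":0,"dx":0,"dy":0,"dz":-0.007,"spin":0},{"gripper":0,"dx":0,"dy":0,"dz":0,"spin":0},{"gripper":0,"dx":0,"dy":0,"dz":0,"spin":0},{"gripper":0,"dx":0,"dy":0,"dz":0,"spin":0},{"gripper":0,"dx":0,"dy":0,"dz":-0.005,"spin":0},{"gripper":0,"dx":0,"dy":0,"dz":0,"spin":0},{"gripper":0,"dx":0,"dy":0,"dz":0,"spin":0}], grip_force=3.7)

```text
time: 13.5
ee_pos: [0.4906, 0.316, 0.0905]
eef_rot: [0.071, 0.997, -0.0, 0.0]
ft_force: [-0.6, -0.0, -2.4]
width: 0.0501
```

```bash
python3 - <<'E'
from h import *
i,_=shot("side","s6");cv2.imwrite("pics/s6z.png",cv2.resize(i[130:280,210:370],None,fx=4,fy=4,interpolation=cv2.INTER_CUBIC))
E
```

```text
(no output)
```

View pics/s6z.png

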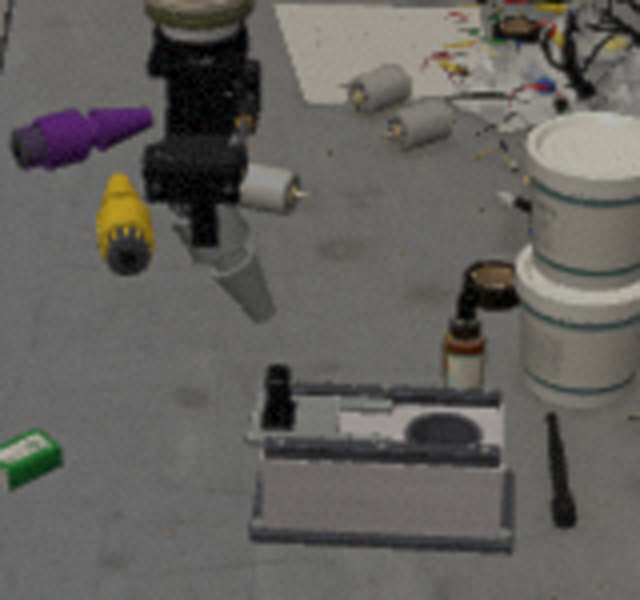

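It is now about 65° with the tip resting on the table. I'll walk the gripper over the tip, lifting slightly, so table friction helps bring it upright.

Call:
arm_command(increments=[{"gripper":0,"dx":-0.006,"dy":0,"dz":-0.002,"spin":0},{"gripper":0,"dx":-0.006,"dy":0,"dz":-0.002,"spin":0},{"gripper":0,"dx":-0.006,"dy":0,"dz":-0.002,"spin":0},{"gripper":0,"dx":-0.006,"dy":0,"dz":-0.001,"spin":0},{"gripper":0,"dx":-0.006,"dy":0,"dz":-0.001,"spin":0},{"gripper":0,"dx":-0.005,"dy":0,"dz":0,"spin":0},{"gripper":0,"dx":0,"dy":0,"dz":0,"spin":0},{"gripper":0,"dx":0,"dy":0,"dz":0,"spin":0}], grip_force=4)

```text
time: 14.55
ee_pos: [0.5248, 0.3113, 0.0984]
eef_rot: [0.071, 0.997, 0.0, -0.0]
ft_force: [-0.2, 0.5, -4.5]
width: 0.0498
```

```bash
python3 - <<'E'
from h import *
i,_=shot("side","s7");cv2.imwrite("pics/s7z.png",cv2.resize(i[140:260,220:320],None,fx=5,fy=5,interpolation=cv2.INTER_CUBIC))
E
```

```text
(no output)
```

View pics/s7z.png

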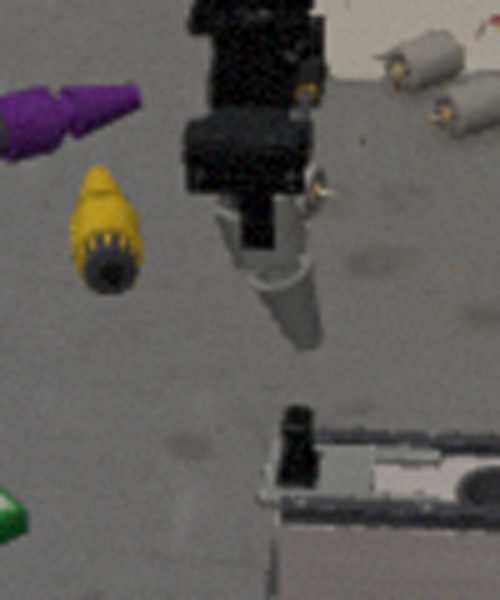

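It hangs about 20° off upright. I'll firm the grip, raise it, and measure the axis in the jaw plane.

Call:
arm_command(increments=[{"gripper":0,"dx":0,"dy":0,"dz":0,"spin":0},{"gripper":0,"dx":0,"dy":0,"dz":0,"spin":0},{"gripper":0,"dx":0,"dy":0,"dz":-0.015,"spin":0},{"gripper":0,"dx":0,"dy":0,"dz":-0.025,"spin":0},{"gripper":0,"dx":0,"dy":0,"dz":-0.03,"spin":0},{"gripper":0,"dx":0,"dy":0,"dz":-0.03,"spin":0},{"gripper":0,"dx":0,"dy":0,"dz":-0.02,"spin":0},{"gripper":0,"dx":0,"dy":0,"dz":0,"spin":0}], grip_force=20)

```text
time: 15.6
ee_pos: [0.526, 0.3118, 0.2212]
eef_rot: [0.071, 0.997, 0.001, 0.002]
ft_force: [0.6, -0.3, -3.8]
width: 0.0499
```

```bash
python3 - <<'E'
from h import *
i,_=shot("side","s8");cv2.imwrite("pics/s8z.png",cv2.resize(i[120:220,230:320],None,fx=6,fy=6,interpolation=cv2.INTER_CUBIC))
shot("wrist","w8")
E
```

View pics/s8z.png

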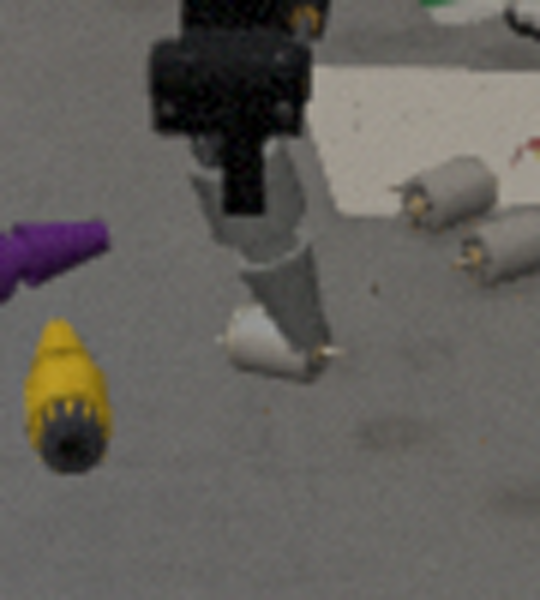

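View pics/w8.png

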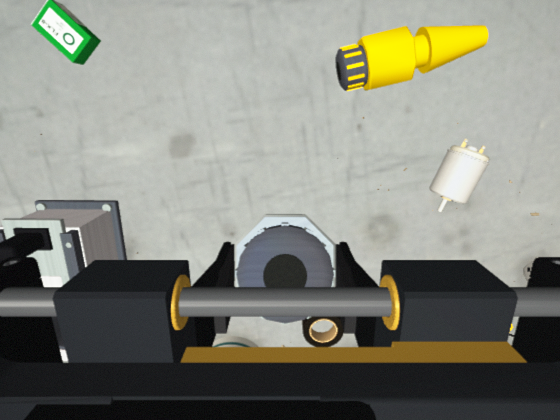

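```bash
python3 - <<'E'
from h import *
from bench import read_state
from scipy.spatial.transform import Rotation as Ro
np.set_printoptions(precision=4,suppress=True)
s=read_state();T=np.array(s["ee_pos"]);M=Ro.from_quat(s["eef_rot"]).as_matrix();n=M[:,1]
def pl(C,p):
    o,d=ray(C,p);X=o+d*((T-o)@n)/(d@n);return M.T@(X-T)
S=load("s8");z=lambda x,y:(230+x/6,120+y/6)
a=pl(S,z(283,264));b=pl(S,z(308,346))
print("shoulder",a,"tip",b,"len",np.linalg.norm(b-a),"tilt",np.degrees(np.arctan2(-(b-a)[0],(b-a)[2])))
ax=(b-a)/np.linalg.norm(b-a)
c=pl(load("w8"),(286,279));print("nut end (wrist, plane tool-y: ill-cond)",c)
# nut end via wrist ray & predicted length: predicted
print("collar centre", b-ax*.0985,"nut end", b-ax*.146)
N=b-ax*.146;print("proj nut",proj(load("w8"),M@N+T))
E
```

```text
shoulder [-0.0201 -0.      0.0432] tip [-0.0328 -0.      0.0934] len 0.05186595639867303 tilt 14.223704947709011
nut end (wrist, plane tool-y: ill-cond) [ 0.0462  0.     -0.1035]
collar centre [-0.0086  0.     -0.002 ] nut end [ 0.003   0.     -0.0481]
proj nut [285.2243 302.5986]
```

Tilt is about 15-17°, and the tip is about 33 mm ahead of and 94 mm below the TCP. I'll carry it so the tip is over the socket, then use the bore wall to straighten it.

Call:
arm_command(increments=[{"gripper":0,"dx":-0.01,"dy":-0.02,"dz":0,"spin":0},{"gripper":0,"dx":-0.02,"dy":-0.037,"dz":0,"spin":0},{"gripper":0,"dx":-0.022,"dy":-0.042,"dz":0,"spin":0},{"gripper":0,"dx":-0.022,"dy":-0.042,"dz":0,"spin":0},{"gripper":0,"dx":-0.022,"dy":-0.042,"dz":0,"spin":0},{"gripper":0,"dx":-0.022,"dy":-0.042,"dz":0,"spin":0},{"gripper":0,"dx":-0.013,"dy":-0.024,"dz":0,"spin":0},{"gripper":0,"dx":-0.0058,"dy":-0.0099,"dz":0,"spin":0}], grip_force=20)

```text
time: 16.7
ee_pos: [0.6235, 0.0335, 0.2173]
eef_rot: [0.072, 0.997, -0.0, -0.001]
ft_force: [0.0, 0.5, -4.1]
width: 0.05
```

Call:
arm_command(increments=[{"gripper":0,"dx":0,"dy":0,"dz":0,"spin":0},{"gripper":0,"dx":0,"dy":0,"dz":0,"spin":0},{"gripper":0,"dx":0,"dy":0,"dz":0.005,"spin":0},{"gripper":0,"dx":0,"dy":0,"dz":0.005,"spin":0},{"gripper":0,"dx":0,"dy":0,"dz":0.005,"spin":0},{"gripper":0,"dx":0,"dy":0,"dz":0.005,"spin":0},{"gripper":0,"dx":0,"dy":0,"dz":0,"spin":0},{"gripper":0,"dx":0,"dy":0,"dz":0,"spin":0}], grip_force=20)

```text
time: 17.7
ee_pos: [0.6238, 0.0355, 0.1987]
eef_rot: [0.071, 0.997, 0.0, 0.0]
ft_force: [0.3, 1.1, -4.3]
width: 0.0497
```

```bash
python3 - <<'E'
from h import *
i,_=shot("side","s9");cv2.imwrite("pics/s9z.png",cv2.resize(i[165:285,260:360],None,fx=6,fy=5,interpolation=cv2.INTER_CUBIC))
i,_=shot("top","t9");cv2.imwrite("pics/t9z.png",cv2.resize(i[140:240,255:355],None,fx=5,fy=5,interpolation=cv2.INTER_CUBIC))
E
```

```text
(no output)
```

View pics/s9z.png

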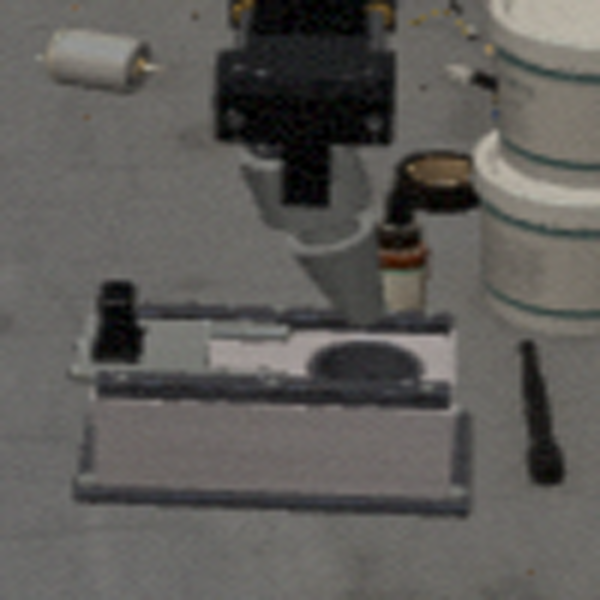

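View pics/t9z.png

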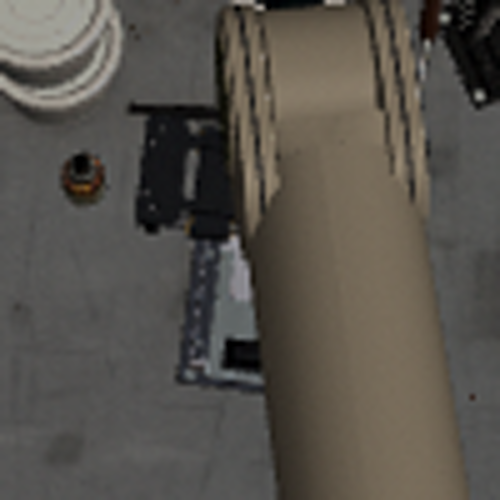

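```bash
cat >> h.py <<'E'
def plane(name,px):
    """intersect ray with vertical plane through socket along track; return (along from socket, height above mouth)"""
    C=load(name);f=np.array([np.cos(np.radians(-8.85)),np.sin(np.radians(-8.85)),0]);n=np.array([-f[1],f[0],0]);P=np.array([.6535,.032,.07])
    o,d=ray(C,px);X=o+d*((P-o)@n)/(d@n)-P;return round(X@f,4),round(X[2],4)
E
python3 - <<'E'
from h import *
z=lambda x,y:(260+x/6,165+y/5)
for n,p in(("tip",(359,315)),("tipL",(335,310)),("tipR",(383,312)),("shoulderL",(290,240)),("shR",(383,225)),("socket c",(366,361)),("L",(310,362)),("R",(423,362)),("finger",(306,205))):print(n,plane("s9",z(*p)))
E
```

```text
tip (np.float64(-0.0014), np.float64(0.0335))
tipL (np.float64(-0.0129), np.float64(0.0365))
tipR (np.float64(0.0099), np.float64(0.0362))
shoulderL (np.float64(-0.035), np.float64(0.0831))
shR (np.float64(0.0081), np.float64(0.0949))
socket c (np.float64(0.0028), np.float64(0.0014))
L (np.float64(-0.0243), np.float64(-0.0008))
R (np.float64(0.0302), np.float64(0.002))
finger (np.float64(-0.0279), np.float64(0.1066))
```

The tip is about 4 mm short of the socket centre and 33 mm above the mouth. Shift it forward and lower gently.

Call:
arm_command(increments=[{"gripper":0,"dx":-0.006,"dy":0.001,"dz":0,"spin":0},{"gripper":0,"dx":0,"dy":0,"dz":0.006,"spin":0},{"gripper":0,"dx":0,"dy":0,"dz":0.008,"spin":0},{"gripper":0,"dx":0,"dy":0,"dz":0.008,"spin":0},{"gripper":0,"dx":0,"dy":0,"dz":0.008,"spin":0},{"gripper":0,"dx":0,"dy":0,"dz":0.007,"spin":0},{"gripper":0,"dx":0,"dy":0,"dz":0.006,"spin":0},{"gripper":0,"dx":0,"dy":0,"dz":0.005,"spin":0}], grip_force=12)

```text
time: 18.8
ee_pos: [0.6298, 0.0357, 0.1502]
eef_rot: [0.071, 0.997, 0.0, 0.0]
ft_force: [0.9, 0.0, -4.2]
width: 0.0497
```

```bash
python3 - <<'E'
from h import *
i,_=shot("side","s10");cv2.imwrite("pics/s10z.png",cv2.resize(i[165:285,260:360],None,fx=6,fy=5,interpolation=cv2.INTER_CUBIC))
E
```

```text
(no output)
```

View pics/s10z.png

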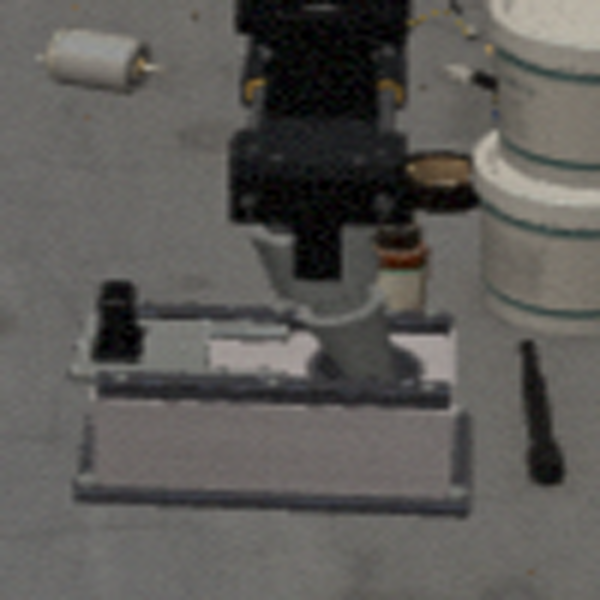

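The tip is inside the bore. Now move the gripper forward over the socket axis so the bore wall straightens the holder.

Call:
arm_command(increments=[{"gripper":0,"dx":-0.004,"dy":0,"dz":0,"spin":0},{"gripper":0,"dx":-0.004,"dy":0,"dz":0,"spin":0},{"gripper":0,"dx":-0.004,"dy":0,"dz":0.001,"spin":0},{"gripper":0,"dx":-0.004,"dy":0,"dz":0.001,"spin":0},{"gripper":0,"dx":-0.004,"dy":0,"dz":0.001,"spin":0},{"gripper":0,"dx":-0.004,"dy":0,"dz":0.001,"spin":0},{"gripper":0,"dx":0,"dy":0,"dz":0,"spin":0},{"gripper":0,"dx":0,"dy":0,"dz":0,"spin":0}], grip_force=8)

```text
time: 19.85
ee_pos: [0.6536, 0.0322, 0.1465]
eef_rot: [0.071, 0.997, 0.0, 0.0]
ft_force: [-0.1, -0.7, -4.4]
width: 0.0502
```

```bash
python3 - <<'E'
from h import *
i,_=shot("side","s11");cv2.imwrite("pics/s11z.png",cv2.resize(i[165:285,260:360],None,fx=6,fy=5,interpolation=cv2.INTER_CUBIC))
E
```

```text
(no output)
```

View pics/s11z.png

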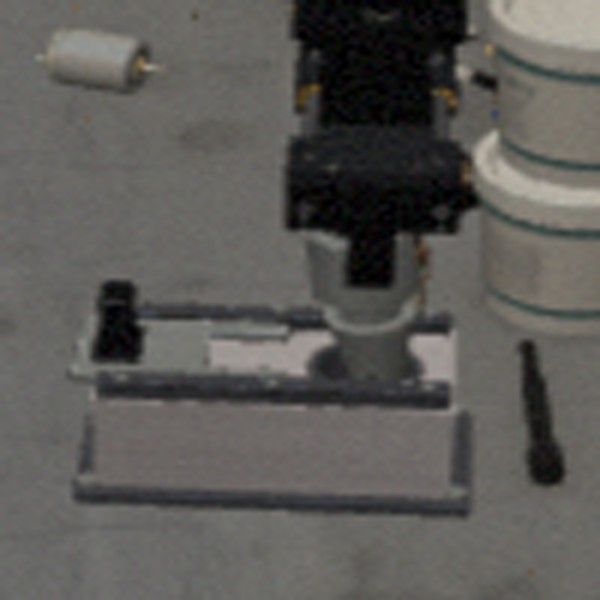

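Nearly upright. Lower gently, watching force.

Call:
arm_command(increments=[{"gripper":0,"dx":0,"dy":0,"dz":0.004,"spin":0},{"gripper":0,"dx":0,"dy":0,"dz":0.004,"spin":0},{"gripper":0,"dx":0,"dy":0,"dz":0.004,"spin":0},{"gripper":0,"dx":0,"dy":0,"dz":0.004,"spin":0},{"gripper":0,"dx":0,"dy":0,"dz":0.004,"spin":0},{"gripper":0,"dx":0,"dy":0,"dz":0.003,"spin":0},{"gripper":0,"dx":0,"dy":0,"dz":0.003,"spin":0},{"gripper":0,"dx":0,"dy":0,"dz":0.003,"spin":0}], grip_force=8)

```text
time: 20.9
ee_pos: [0.6536, 0.0323, 0.1174]
eef_rot: [0.071, 0.997, 0.0, 0.0]
ft_force: [-0.9, 0.3, -3.2]
width: 0.0498
```

```bash
python3 - <<'E'
from h import *
i,_=shot("side","s12");cv2.imwrite("pics/s12z.png",cv2.resize(i[165:285,260:360],None,fx=6,fy=5,interpolation=cv2.INTER_CUBIC))
E
```

```text
(no output)
```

View pics/s12z.png

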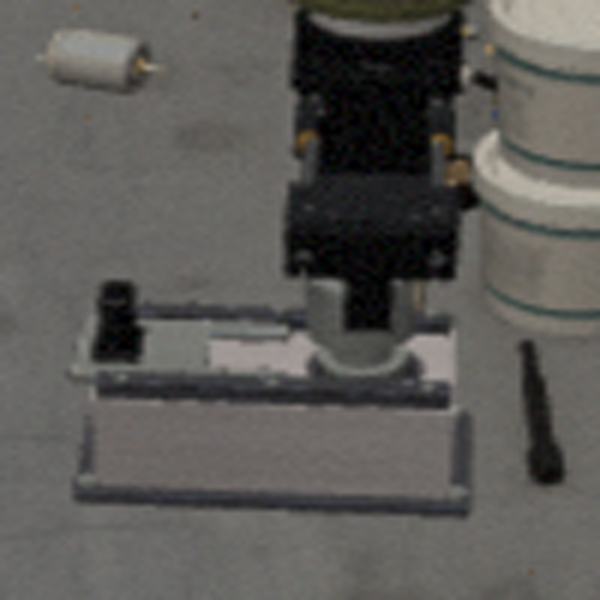

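Call:
arm_command(increments=[{"gripper":0,"dx":0,"dy":0,"dz":0.002,"spin":0},{"gripper":0,"dx":0,"dy":0,"dz":0.002,"spin":0},{"gripper":0,"dx":0,"dy":0,"dz":0.002,"spin":0},{"gripper":0,"dx":0,"dy":0,"dz":0.001,"spin":0},{"gripper":0,"dx":0,"dy":0,"dz":0.001,"spin":0},{"gripper":0,"dx":0,"dy":0,"dz":0.001,"spin":0},{"gripper":0,"dx":0,"dy":0,"dz":0,"spin":0},{"gripper":0,"dx":0,"dy":0,"dz":0,"spin":0}], grip_force=8)

```text
time: 21.95
ee_pos: [0.656, 0.0319, 0.1107]
eef_rot: [0.071, 0.997, 0.0, 0.003]
ft_force: [5.0, -1.0, 6.9]
width: 0.0498
```

```bash
python3 - <<'E'
from h import *
i,_=shot("side","s13");cv2.imwrite("pics/s13z.png",cv2.resize(i[200:260,290:350],None,fx=10,fy=10,interpolation=cv2.INTER_CUBIC))
shot("wrist","w13")
E
```

```text
(no output)
```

View pics/s13z.png

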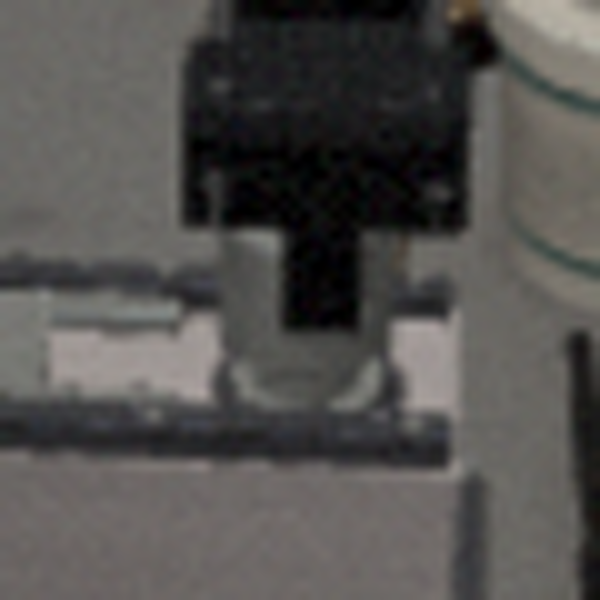

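View pics/w13.png

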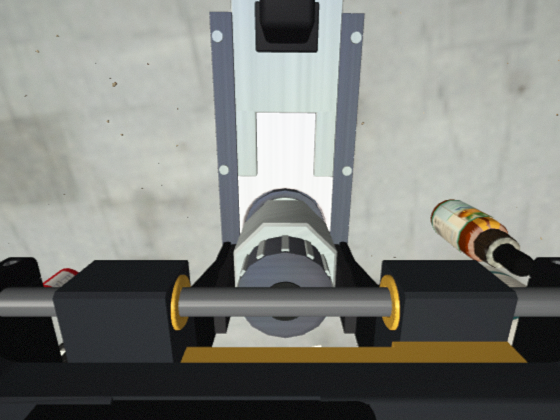

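```bash
python3 - <<'E'
from h import *
C=load("w13")
for dz in(0,.005,.01):
  for dx in (-.01,-.005,0,.005):print(dz,dx,proj(C,[.6535+dx*.988,.032-dx*.153,.1555+dz]).round(1),"collar back rim",proj(C,[.6535+(dx-.025)*.988,.032-(dx-.025)*.153,.1305+dz]).round(1))
z=lambda x,y:(290+x/10,200+y/10)
for n,p in(("collL",(222,320)),("collR",(387,320)),("shoulder front L",(232,378)),("shoulder R",(385,375)),("finger tip",(322,330)),("mouth L",(215,385)),("mouthR",(403,385))):print(n,plane("s13",z(*p)))
E
python3 -c "
import cv2
i=cv2.imread('pics/w13.png');cv2.imwrite('pics/w13z.png',cv2.resize(i[170:345,215:365],None,fx=3.4,fy=3.4,interpolation=cv2.INTER_CUBIC))"
```

```text
0 -0.01 [285.6 281.4] collar back rim [286. 206.]
0 -0.005 [285.5 291.9] collar back rim [285.9 216.1]
0 0 [285.3 302.1] collar back rim [285.8 226. ]
0 0.005 [285.2 312.2] collar back rim [285.6 235.7]
0.005 -0.01 [285.6 287.9] collar back rim [286.1 209.3]
0.005 -0.005 [285.5 298.7] collar back rim [285.9 219.7]
0.005 0 [285.4 309.3] collar back rim [285.8 229.9]
0.005 0.005 [285.2 319.6] collar back rim [285.7 239.9]
0.01 -0.01 [285.7 295. ] collar back rim [286.1 212.8]
0.01 -0.005 [285.5 306.1] collar back rim [286.  223.6]
0.01 0 [285.4 317. ] collar back rim [285.9 234.1]
0.01 0.005 [285.3 327.6] collar back rim [285.7 244.3]
collL (np.float64(-0.023), np.float64(0.0185))
collR (np.float64(0.0243), np.float64(0.0208))
shoulder front L (np.float64(-0.0198), np.float64(-0.002))
shoulder R (np.float64(0.0244), np.float64(0.0014))
finger tip (np.float64(0.0058), np.float64(0.0164))
mouth L (np.float64(-0.0247), np.float64(-0.0047))
mouthR (np.float64(0.0298), np.float64(-0.0019))
```

View pics/w13z.png

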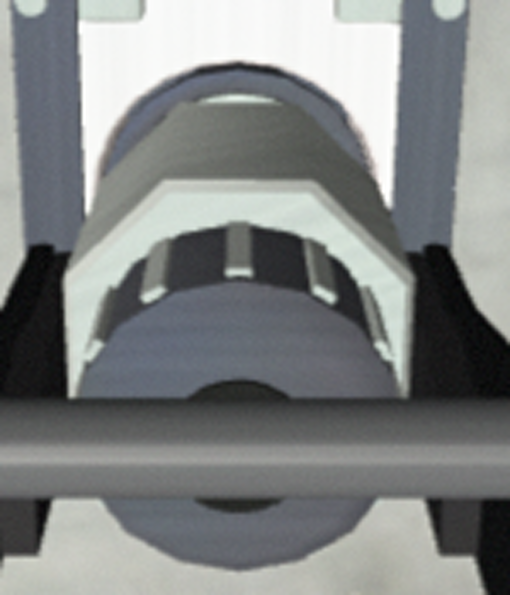

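It is nearly seated. The axis sits a few mm behind the gripper centre, and the bore is pushing the holder forward (+5 N in x). I'll follow that push and ease the grip so it self-centres.

Call:
arm_command(increments=[{"gripper":0,"dx":-0.001,"dy":0,"dz":0,"spin":0},{"gripper":0,"dx":-0.001,"dy":0,"dz":0,"spin":0},{"gripper":0,"dx":-0.001,"dy":0,"dz":0,"spin":0},{"gripper":0,"dx":-0.001,"dy":0,"dz":0,"spin":0},{"gripper":0,"dx":0,"dy":0,"dz":0,"spin":0},{"gripper":0,"dx":0,"dy":0,"dz":0,"spin":0},{"gripper":0,"dx":0,"dy":0,"dz":0,"spin":0},{"gripper":0,"dx":0,"dy":0,"dz":0,"spin":0}], grip_force=6)

```text
time: 23.05
ee_pos: [0.6574, 0.0316, 0.1084]
eef_rot: [0.071, 0.997, -0.0, -0.0]
ft_force: [2.6, -1.4, 2.6]
width: 0.0499
```

Call:
arm_command(increments=[{"gripper":0,"dx":-0.0005,"dy":0,"dz":0.001,"spin":0},{"gripper":0,"dx":0,"dy":0,"dz":0.001,"spin":0},{"gripper":0,"dx":0,"dy":0,"dz":0.001,"spin":0},{"gripper":0,"dx":0,"dy":0,"dz":0,"spin":0},{"gripper":0,"dx":0,"dy":0,"dz":0,"spin":0},{"gripper":0,"dx":0,"dy":0,"dz":0,"spin":0},{"gripper":0,"dx":0,"dy":0,"dz":0,"spin":0},{"gripper":0,"dx":0,"dy":0,"dz":0,"spin":0}], grip_force=8)

```text
time: 24.05
ee_pos: [0.6581, 0.0315, 0.1065]
eef_rot: [0.071, 0.997, 0.0, 0.0]
ft_force: [-1.3, -1.2, 10.8]
width: 0.0497
```

```bash
python3 - <<'E'
from h import *
i,_=shot("wrist","w14")
cv2.imwrite('pics/w14z.png',cv2.resize(i[170:345,215:365],None,fx=3.4,fy=3.4,interpolation=cv2.INTER_CUBIC))
C=load("w14")
for dz in(0,.003,.006):
  for dx in (-.005,0,.005):print(dz,dx,proj(C,[.6535+dx*.988,.032-dx*.153,.1555+dz]).round(1),"collar back rim",proj(C,[.6535+(dx-.025)*.988,.032-(dx-.025)*.153,.1305+dz]).round(1))
E
```

```text
0 -0.005 [285.5 292.2] collar back rim [286.  214.2]
0 0 [285.4 302.9] collar back rim [285.9 224.4]
0 0.005 [285.2 313.3] collar back rim [285.7 234.5]
0.003 -0.005 [285.5 296.4] collar back rim [286.  216.3]
0.003 0 [285.4 307.3] collar back rim [285.9 226.7]
0.003 0.005 [285.3 317.9] collar back rim [285.8 237. ]
0.006 -0.005 [285.6 300.8] collar back rim [286.1 218.5]
0.006 0 [285.4 311.9] collar back rim [285.9 229.1]
0.006 0.005 [285.3 322.7] collar back rim [285.8 239.6]
```

View pics/w14z.png

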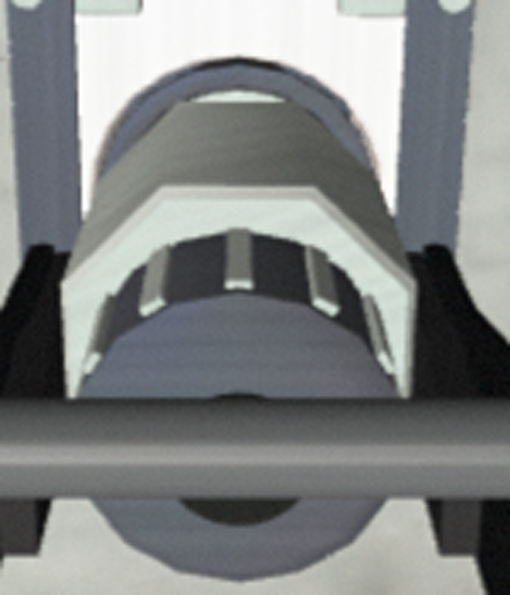

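The nut hole (row 305) and collar rim (row 224.7) match the predicted seated, upright pose to about 1 mm. Release and rise, then check.

Call:
arm_command(increments=[{"gripper":0,"dx":0,"dy":0,"dz":-0.002,"spin":0},{"gripper":0,"dx":0,"dy":0,"dz":0,"spin":0},{"gripper":70,"dx":0,"dy":0,"dz":0,"spin":0},{"gripper":90,"dx":0,"dy":0,"dz":0,"spin":0},{"gripper":90,"dx":0,"dy":0,"dz":0,"spin":0},{"gripper":90,"dx":0,"dy":0,"dz":-0.02,"spin":0},{"gripper":90,"dx":0,"dy":0,"dz":-0.04,"spin":0},{"gripper":90,"dx":0,"dy":0,"dz":-0.04,"spin":0}], grip_force=4)

```text
time: 25.1
ee_pos: [0.6581, 0.0316, 0.2103]
eef_rot: [0.071, 0.997, 0.0, 0.001]
ft_force: [1.4, -0.3, 0.2]
width: 0.0781
```

```bash
python3 - <<'E'
from h import *
i,_=shot("wrist","w15")
i,_=shot("side","s15");cv2.imwrite("pics/s15z.png",cv2.resize(i[190:270,265:345],None,fx=7,fy=7,interpolation=cv2.INTER_CUBIC))
E
```

```text
(no output)
```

View pics/w15.png

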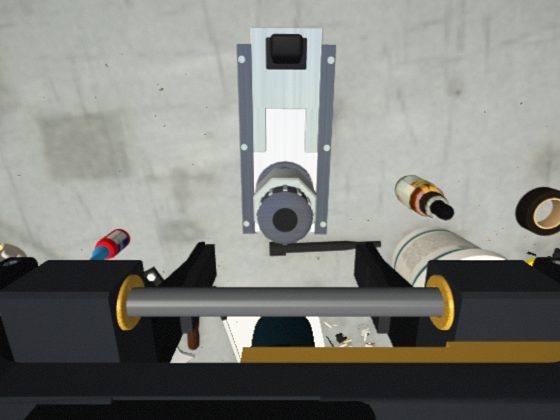

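View pics/s15z.png

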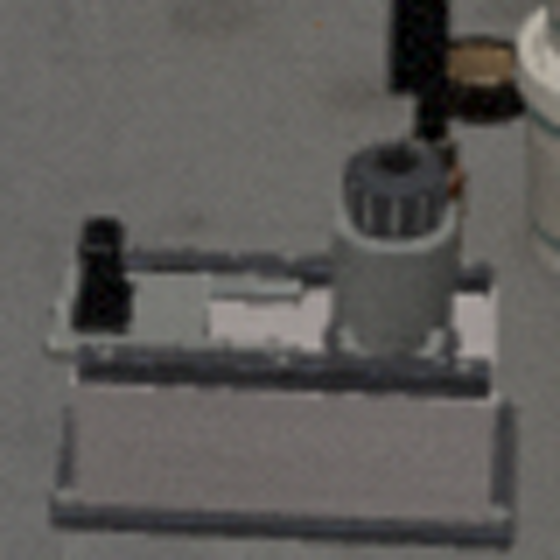

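It stands freely and upright: nut hole at wrist (285,219), and at side zoom (397,160). Check the height by triangulation.

```bash
python3 - <<'E'
from h import *
import cv2
i=cv2.imread('pics/w15.png');cv2.imwrite('pics/w15z.png',cv2.resize(i[20:250,225:345],None,fx=2.6*1.3,fy=2.6,interpolation=cv2.INTER_CUBIC))
A=load("w15");B=load("s15")
print(tri([(A,(285,219)),(B,(265+397/7,190+160/7))]).round(4), tri([(A,(287,50)),(B,(265+102/7,190+222/7))]).round(4))
for dz in(0,.004,.008): print(dz,proj(A,[.6535,.032,.1555+dz]).round(1),proj(B,[.6535,.032,.1555+dz]).round(1),"rim",proj(A,[.6535-.025*.988,.032+.025*.153,.1305+dz]).round(1))
print("post top at home/back?",[proj(A,[.6535-d*.988,.032+d*.153,.118]).round(1).tolist() for d in(.115,.120)])
E
```

```text
[0.655  0.032  0.1546] [0.5381 0.0501 0.1197]
0 [285.  218.8] [320.8 212.7] rim [285.3 177.6]
0.004 [285.  220.7] [320.9 211.5] rim [285.3 178.7]
0.008 [285.  222.6] [320.9 210.3] rim [285.3 179.8]
post top at home/back? [[286.7, 52.5], [286.8, 44.9]]
```

View pics/w15z.png

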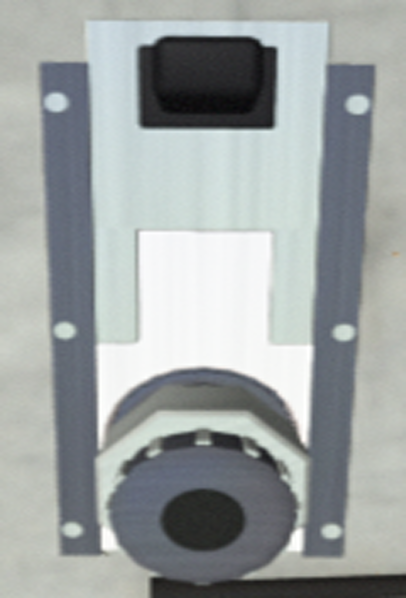

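The nut end triangulates to (0.655, 0.032, 0.1546) against 0.1555 expected, so it is seated and upright. Now go to the gate post.

Call:
arm_command(increments=[{"gripper":50,"dx":0.035,"dy":0,"dz":0,"spin":0},{"gripper":50,"dx":0.045,"dy":0.001,"dz":0,"spin":0},{"gripper":50,"dx":0.0425,"dy":0,"dz":0,"spin":0},{"gripper":50,"dx":0,"dy":0,"dz":0.03,"spin":0.7},{"gripper":50,"dx":0,"dy":0,"dz":0.035,"spin":0},{"gripper":50,"dx":0,"dy":0,"dz":0.03,"spin":0},{"gripper":50,"dx":0,"dy":0,"dz":0.015,"spin":0},{"gripper":50,"dx":0,"dy":0,"dz":0.005,"spin":0}], grip_force=15)

```text
time: 26.2
ee_pos: [0.537, 0.05, 0.0926]
eef_rot: [0.077, 0.997, 0.0, -0.0]
ft_force: [0.1, 0.1, 0.8]
width: 0.0434
```

Call:
arm_command(increments=[{"gripper":0,"dx":0,"dy":0,"dz":0,"spin":0},{"gripper":0,"dx":0,"dy":0,"dz":0,"spin":0},{"gripper":0,"dx":0,"dy":0,"dz":0,"spin":0},{"gripper":0,"dx":0,"dy":0,"dz":0,"spin":0},{"gripper":0,"dx":-0.005,"dy":0,"dz":0,"spin":0},{"gripper":0,"dx":-0.008,"dy":0,"dz":0,"spin":0},{"gripper":0,"dx":-0.008,"dy":0,"dz":0,"spin":0},{"gripper":0,"dx":-0.006,"dy":0,"dz":0,"spin":0}], grip_force=15)

```text
time: 27.2
ee_pos: [0.5641, 0.0458, 0.0933]
eef_rot: [0.077, 0.997, 0.0, 0.0]
ft_force: [-2.0, -0.4, 7.9]
width: 0.0242
```

Call:
arm_command(increments=[{"gripper":0,"dx":-0.005,"dy":0,"dz":0,"spin":0},{"gripper":0,"dx":-0.005,"dy":0,"dz":0,"spin":0},{"gripper":0,"dx":-0.005,"dy":0,"dz":0,"spin":0},{"gripper":0,"dx":-0.004,"dy":0,"dz":0,"spin":0},{"gripper":0,"dx":-0.003,"dy":0,"dz":0,"spin":0},{"gripper":0,"dx":-0.002,"dy":0,"dz":0,"spin":0},{"gripper":0,"dx":0,"dy":0,"dz":0,"spin":0},{"gripper":0,"dx":0,"dy":0,"dz":0,"spin":0}], grip_force=15)

```text
time: 28.2
ee_pos: [0.5878, 0.0422, 0.0933]
eef_rot: [0.077, 0.997, 0.0, 0.001]
ft_force: [-1.0, -0.3, 5.8]
width: 0.0244
```

Call:
arm_command(increments=[{"gripper":0,"dx":-0.002,"dy":0,"dz":0,"spin":0},{"gripper":0,"dx":-0.001,"dy":0,"dz":0,"spin":0},{"gripper":0,"dx":-0.001,"dy":0,"dz":0,"spin":0},{"gripper":0,"dx":-0.001,"dy":0,"dz":0,"spin":0},{"gripper":0,"dx":-0.001,"dy":0,"dz":0,"spin":0},{"gripper":0,"dx":-0.001,"dy":0,"dz":0,"spin":0},{"gripper":0,"dx":0,"dy":0,"dz":0,"spin":0},{"gripper":0,"dx":0,"dy":0,"dz":0,"spin":0}], grip_force=15)

```text
time: 29.2
ee_pos: [0.5946, 0.0411, 0.0934]
eef_rot: [0.077, 0.997, 0.0, 0.0]
ft_force: [-1.4, -0.2, 6.3]
width: 0.0238
```

Call:
arm_command(increments=[{"gripper":0,"dx":-0.001,"dy":0,"dz":0,"spin":0},{"gripper":0,"dx":-0.001,"dy":0,"dz":0,"spin":0},{"gripper":0,"dx":-0.001,"dy":0,"dz":0,"spin":0},{"gripper":0,"dx":-0.001,"dy":0,"dz":0,"spin":0},{"gripper":0,"dx":0,"dy":0,"dz":0,"spin":0},{"gripper":0,"dx":0,"dy":0,"dz":0,"spin":0},{"gripper":0,"dx":0,"dy":0,"dz":0,"spin":0},{"gripper":0,"dx":0,"dy":0,"dz":0,"spin":0}], grip_force=15)

```text
time: 30.2
ee_pos: [0.5957, 0.041, 0.0929]
eef_rot: [0.077, 0.997, 0.0, -0.003]
ft_force: [-15.9, 0.1, 13.7]
width: 0.0237
```

```bash
python3 - <<'E'
from h import *
i,_=shot("wrist","w16")
i,_=shot("side","s16");cv2.imwrite("pics/s16z.png",cv2.resize(i[190:270,265:345],None,fx=7,fy=7,interpolation=cv2.INTER_CUBIC))
E
```

```text
(no output)
```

View pics/s16z.png

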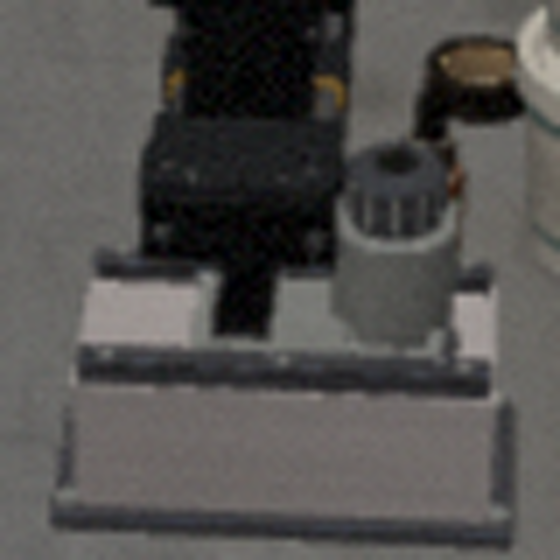

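View pics/w16.png

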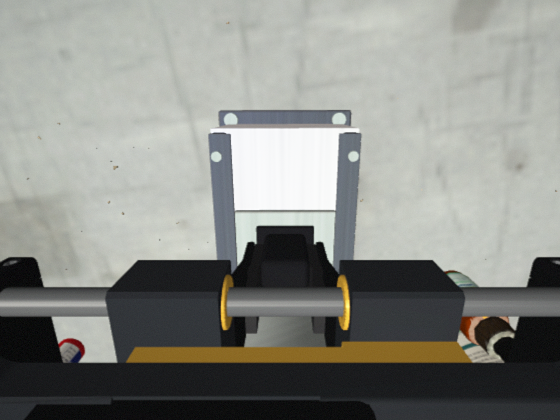

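The gate stopped at TCP x 0.5957 with 16 N. Release, rise clear, and check it is fully home.

Call:
arm_command(increments=[{"gripper":50,"dx":0,"dy":0,"dz":0,"spin":0},{"gripper":50,"dx":0,"dy":0,"dz":0,"spin":0},{"gripper":50,"dx":0.002,"dy":0,"dz":0,"spin":0},{"gripper":50,"dx":0,"dy":0,"dz":-0.02,"spin":0},{"gripper":50,"dx":0,"dy":0,"dz":-0.04,"spin":0},{"gripper":50,"dx":0,"dy":0,"dz":-0.045,"spin":0},{"gripper":50,"dx":-0.03,"dy":0,"dz":-0.02,"spin":0},{"gripper":50,"dx":-0.03,"dy":0,"dz":0,"spin":0}])

```text
time: 31.3
ee_pos: [0.6572, 0.0316, 0.2202]
eef_rot: [0.077, 0.997, 0.001, 0.002]
ft_force: [0.2, -0.3, -0.5]
width: 0.0435
```

```bash
python3 - <<'E'
from h import *
i,C=shot("wrist","w17");cv2.imwrite("pics/w17z.png",cv2.resize(i[20:270,220:350],None,fx=4,fy=2.4,interpolation=cv2.INTER_CUBIC))
i,_=shot("side","s17");cv2.imwrite("pics/s17z.png",cv2.resize(i[190:270,265:345],None,fx=7,fy=7,interpolation=cv2.INTER_CUBIC))
f=lambda d,z:[.6535+d*.988,.032-d*.153,z]
for g in(0,.003):print(g,"plate back? post top c",proj(C,f(-.062-g,.118)).round(1))
print("nut",proj(C,f(0,.1555)).round(1))
E
```

```text
0 plate back? post top c [284.7 127.4]
0.003 plate back? post top c [284.7 123.6]
nut [284.9 215.3]
```

View pics/w17z.png

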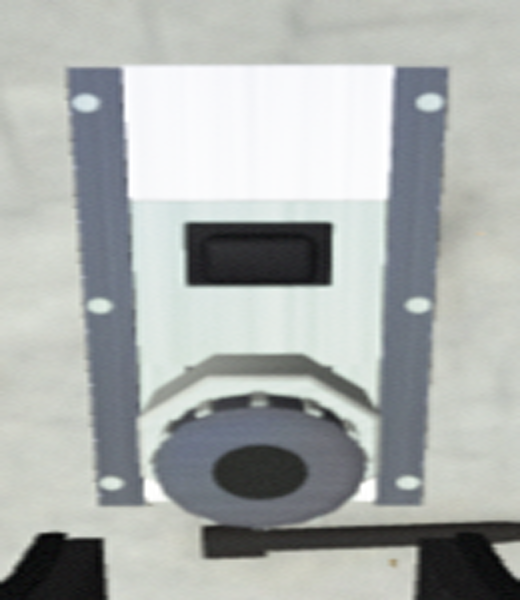

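View pics/s17z.png

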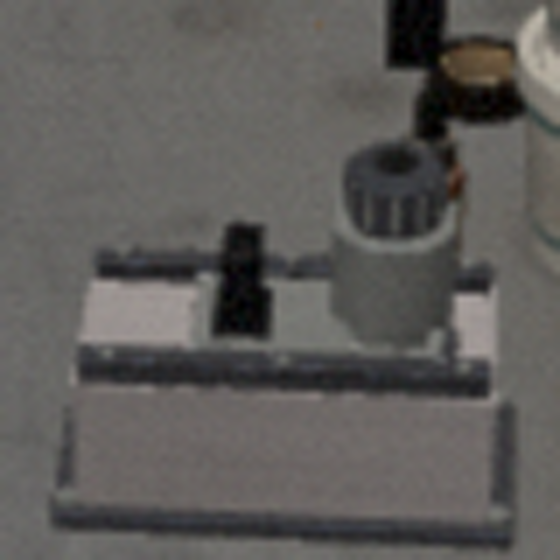

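Post top is at row 127.1 (127.4 predicted for fully home). The nut is at row ~215 (215.3 predicted). One last check of the bottles and the slim holder.

```bash
python3 - <<'E'
from h import *
i=cv2.imread("pics/s17.png");cv2.imwrite("pics/s17c.png",i[140:390,200:400].repeat(2,0).repeat(2,1))
E
```

```text
(no output)
```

View pics/s17c.png

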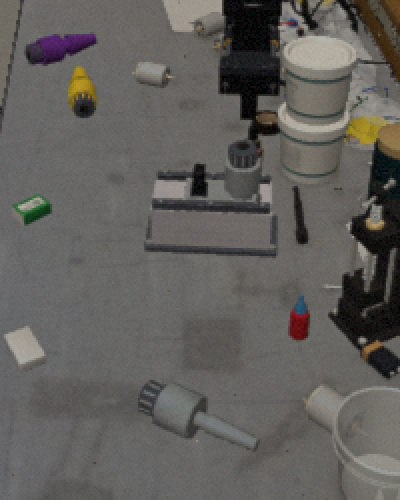

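The slim holder is untouched, the red bottle is standing, and the glue bottle stands behind the holder. The robot is clear of everything, so I'm handing in.

```bash
python3 -c "
from bench import job
print(job.close_job())"
```

```text
the job is handed in; nothing more can be done
None
```

The stout-taper holder is standing in the block with the fork gate closed round its neck, and I handed the job in at about 31 s of the 62 s allowed.

- **Gate back:** I drew it back by its grip post until it met its stop (23 N).
- **Standing the holder up:** I gripped the collar lightly so the holder pivoted taper-down. I then used the bore wall to take out the last 15° or so of tilt.
- **Seating:** I lowered it in small steps. On the way in it met the bore slightly off-centre (about 7 N up and 5 N sideways), which I corrected by following the push. I finished by pressing to about 11 N before releasing it.
- **Gate home:** I slid the gate forward until it met its stop (16 N), then let go and moved clear.

**Last checks:**
- **Seating:** before I closed the gate, the nut end was measured at 0.1546 m high, against 0.1555 m expected when seated.
- **Gate:** the gate post appears where it should be when fully home, to about 0.3 pixel (well under 1 mm). The gripper travelled about 3 mm more between the two stops than the gate's 58 mm. I put that down to flex and slip in the grip, though I did not confirm it.
- **Surroundings:** the slim holder, the look-alikes and the red bottle are where they were. In the final side view the glue bottle is partly hidden behind the holder; it was clearly standing in the wrist view just before the gate was closed.

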